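# Lock the tube rack down in the incubating shaker and shut its hood

### The arm

A 6-joint arm with a two-finger parallel gripper is mounted at the origin on a cart in front of the work surface, level with it; the furniture and walls round the work are solid. World frame = base frame: x ahead of the robot, y to its left, z up, the work surface at z = 0. Lengths are in m, angles in rad, forces in N, time in s.
With the tool pointing down it reaches from about 0.325 to 0.9 m from the base axis. Payload 3.5 kg.
Tool frame: the origin (TCP) lies at the very end of the fingers, on their centre line; the grasp point (between the pads) lies grip_point_offset behind it (grip_point_offset is the distance from the TCP to the grasp point, in m); z points along the fingers, y is the line along which they close (so a half turn about z gives the same grasp; the last joint's range is limited). The gripper opens to 85 mm and grips with 20 to 120 N. Pads are 22 mm wide; open, the fingers measure 114 mm over their backs; the gripper's body (76 mm by 85 mm) begins 54 mm behind the grasp point. The pads swing forward as they close: fully open they stand 13 mm farther back than shut.
Start: joints at [1.182, 0.276, -0.026, 1.268, 0, 1.467], TCP at [0.176, 0.6, 0.231] pointing down, gripper open.
Joint ranges: [-3.12, 3.12], [-0.85, 1.88], [-1.08, 1.24], [-1.95, 2.15], [-1.57, 1.53], [-3.14, 3.14]. Speed limits (rad/s): [2.57, 2.57, 3.14, 3.14, 3.14, 3.14].

### API

Orientations are given as a unit quaternion [x, y, z, w].
In Python, from rig import * gives the robot as it stands.
- The arm moves only by the tool carry_out, never from a script. Its argument "deltas" is a list of rows, each a list of 7 numbers: the turn, a rotation vector about the tool's x, y, z in rad, then the shift along the tool's x, y, z in m, then the opening, from 0 (shut) to 1 (fully open). A call has 1 to 12 rows; each row shifts and turns the commanded pose from where the row before left it, along the tool's axes as they then stand; what a row does not reach is not made up. A row lasts 1/12 s, in which the tool goes at most 41.7 mm and 7.16 degrees, less where a joint would pass 70% of its speed; a pose out of reach is approached as far as the arm can. A call with a gripper value outside its range is refused whole. The fingers move at their own pace and stop on an object; the grip force is fixed at half the most. Time passes only in rows, so rows that do not move let the fingers close. It gives the time, the measured TCP pose, the force, the opening and the grip force at its end, in the units of the state.
- state(): the state, without advancing time (a new reading comes with each control period).
- read_camera(name): name is "scene" or "top" or "wrist"; returns a dict with "img" (480x640x3 uint8, red, green, blue), "mtx" (3x3 intrinsics, pixels), "rvec" (rotation vector, rad) and "tvec" (3), from world to camera coordinates, as OpenCV has them. Camera axes: x right, y down, z forward; pixel columns grow to the right and rows downward; lengths in m; the calibration is good to about 2 mm. A picture is of the moment at which its call begins. There is no depth.
- finish_job(): hands the job in; it is judged then, once.
The state is a dict: "clock": time; "joints": joint angles; "qvel": joint speeds; "tau": joint torques, N m; "position": TCP position; "tool_rot": TCP orientation; "force": force on the tool from outside, world axes, zero at the start; "torque": the same for the moment, N m; "grip_width": finger opening in m; "grasp_force": force on a finger pad.
Only numpy, scipy, OpenCV 4.12 (cv2) and the standard library are available. Lean on these libraries where they do the work, as an engineer would, in place of code of your own. Each camera call takes 0.05 s, during which the arm holds its last target. There are 200 camera calls.

### The job

The tube rack in the shaker is not locked down yet. Pinch the two orange buttons at the front of the clear hood together to free its catch and swing the hood right up, turn the orange rack clamp clockwise until it drops into its locked place over the end of the rack, then bring the hood down again and make sure that its catch has hold of it. Leave everything else on the bench where it stands.

Things in the scene. Friction and masses are not known exactly. Their poses are not given: they have to be found in the camera images.
- shaker: Incubating shaker, white housing fixed on the bench, 220 (x) x 300 (y) x 62 mm. Origin: centre of its underside; x points from its front panel to its back, y to its left, z up. A clear hood, hinged at the rear, covers it (top at z 172 mm, front slanted back). Under it, on a platform at z 70 mm, are the white tube rack and, left of it, the orange rack clamp. Heights z are over the bench.
- hood_hinge (a point): Middle of the hood's hinge axis, at shaker x +95, y 0, z 76 mm; fixed to the shaker. The axis runs along this point's y.
- hood_pinch (a point): Midway between the two orange buttons on the tongue before the hood: 231 mm from the hinge axis; with the hood shut at shaker x -136, y 0, z 88 mm (26 mm ahead of the housing, free air below). It turns with it. Pinch along its y, which is parallel to the hinge, so upright fingers can keep hold as the hood swings. Button faces lie 30 mm either side, 26 long x 20 mm high; shell between 40 mm wide.
- hood (a joint): Hood angle, rad: 0 shut, 1.75 at its open stop, past upright. A friction hinge: it stays where it is left (about 4 N at the tongue moves it). Shut and caught it gives about 2 mm at the tongue, no more. Lowered with the buttons pinched, it is caught when they are let go; pushed down with about 10 N at the tongue it also snaps in by itself.
- button_left (a joint): Travel of the orange button on the +y side, m: 0 out, 0.008 fully in (towards the other button). Spring 5 N at rest, 10.5 N fully in. Its steel hook is clear of the catch from 0.004 on; both must be in at once for the hood to lift.
- button_right (a joint): The same for the button on the -y side.
- clamp_grip (a point): On the rack clamp's axis at grip height: shaker x -32, y +100, z 142 mm, 8 mm below the top of its orange grip bar (50 long, 15 thick, 29 mm high). x runs along the bar, the way of the steel arm, which lies under the bar and reaches 54 mm from the axis; arm and hub tops are 22 mm below this point. With the hood open there is 40 mm of free space round the axis above them.
- clamp (a joint): Rack clamp angle, rad, growing clockwise seen from above: 0 to 0.35 at the start (arm towards the back, unlocked), stop at 1.588 (a quarter turn; arm towards the shaker's -y, over the end of the rack). Light friction, 0.06 N m.
- clamp_drop (a joint): How far the clamp has dropped into its detent, m: 0 riding on its ring, 0.003 down in the locked place. A 5 N spring draws it down by itself as soon as it is let go within about 0.1 rad of the quarter turn; from then on it cannot turn back.
- rack_white: White tube rack with tubes, 60 (x) x 172 (y) x 47 mm, loose between low metal corners on the platform; origin: centre of its underside, at shaker x -12, y -28, z 70 mm. It stays there.
- wash_bottle: White wash bottle with a red cap and bent spout, 69 x 103 x 209 mm; a bystander on the bench, to the right of the shaker. Origin: centre of its underside.
- bottle_buffer: Clear bottle with a blue cap, 68 mm across, 142 mm high; a bystander to the right of the shaker. Origin: centre of its underside.
- tip_box: Dark blue tip box with a clear lid, 91 x 122 x 75 mm; a bystander to the right of the shaker. Origin: centre of its underside.
- timer: Small white timer with three coloured keys, 58 x 72 x 21 mm; a bystander in front and left of the shaker. Origin: centre of its underside.
- marker: White marker with a blue cap, 130 mm long; a bystander lying in front of the shaker. Origin: centre of its underside.

How it is judged:
On the way, in this order (a step that is already met when the one before it is completed fails the run):
1. both orange buttons are pinched in (over 3.5 mm each) together (value of joint each of button_left, button_right above 0.0035 m and value of joint hood below 0.1 rad), for 0.1 s.
2. the hood is swung up (over 1.3 rad) (value of joint hood above 1.3 rad), for 0.2 s.
3. with the hood still up, the clamp is turned its quarter turn and has dropped into its detent (value of joint clamp above 1.45 rad and value of joint clamp_drop above 0.0018 m and value of joint hood above 0.8 rad), for 0.2 s.
At the end, for the whole second after the job is handed in: The hood is shut (under 0.015 rad) with both buttons sprung out (under 2.5 mm), so that its catch holds; the clamp is at its quarter turn (over 1.45 rad) and dropped into its detent (over 1.8 mm); the rack stands in its place on the platform (within 4 mm in height, 5 mm along) (value of joint hood below 0.015 rad and value of joint each of button_left, button_right below 0.0025 m and value of joint clamp above 1.45 rad and value of joint clamp_drop above 0.0018 m and z of rack_white in the frame of shaker between 0.066 and 0.074 m and y of rack_white in the frame of shaker between -0.033 and -0.023 m); the robot touches nothing.
It fails at once if one of the bystanders on the bench is shifted by more than 30 mm (distance of any of wash_bottle, bottle_buffer, tip_box, timer, marker from where it was at the start of the episode above 0.03 m).
It also fails if it takes over 69 s, if anything falls off the work surface, if the arm or the gripper's body presses on something with over 40 N, if the wrist force passes 120 N, or if a joint passes its speed limit or range.

## Working session

There is one attempt and no reset: what is moved stays moved. The work goes in short steps, Python scripts to look and compute and a tool call to move; the robot and the scene stay as the last step left them, time stands still between calls to the robot, and variables do not carry over. Pictures are saved under pics/ and viewed, at most 10 in all, crops included, and the job is handed in when it is done.

Besides the shell and the picture viewer there is one more tool, called as name(argument=value, ...) on one line, values as JSON. carry_out: Moves the arm, as the interface text tells. Its arguments: {"type":"object","properties":{"deltas":{"type":"array","items":{"type":"array","items":{"type":"number"}}}},"required":["deltas"]}

```bash
mkdir -p pics; ls; python3 - <<'E'
from rig import *
import cv2
print(state())
try: print(grip_point_offset)
except Exception as e: print(e)
for n in ("scene","top"):
    c=read_camera(n); cv2.imwrite(f"pics/{n}0.png",c["img"][:,:,::-1]); print(n,c["mtx"].tolist(),c["rvec"],c["tvec"])
E
```

```text
pics
{'clock': 0.0, 'joints': array([ 1.18160621e+00,  2.77120769e-01, -2.78682983e-02,  1.26797762e+00,
        8.99736986e-06,  1.46738377e+00]), 'qvel': array([-0.00048099, -0.00094889, -0.00073992, -0.00091873,  0.0005511 ,
        0.00056163]), 'tau': array([ 2.34881139e-03, -4.45503509e+01,  2.95206535e+01,  1.63775176e-02,
        1.46647030e-04, -5.76958897e-06]), 'position': array([0.17591398, 0.59893958, 0.2301732 ]), 'tool_rot': array([ 1.42402966e-01,  9.89808172e-01, -1.05133137e-03, -2.68949485e-04]), 'force': array([-0.26944107, -0.08792114,  0.62308919]), 'torque': array([ 0.03425219, -0.02301113, -0.00531662]), 'grasp_force': 0.0, 'grip_width': 0.08517600042933986}
0.0187
scene [[579.282778100176, 0.0, 314.00200347174626], [0.0, 579.282778100176, 242.03873043254382], [0.0, 0.0, 1.0]] [ 2.20320079 -0.56325521  0.27532048] [-0.47793887  0.20622362  1.57240839]
top [[544.4923076325873, 0.0, 316.09055542805515], [0.0, 544.4923076325873, 239.7594013718228], [0.0, 0.0, 1.0]] [ 1.91814743 -2.14096771  0.4087484 ] [-0.04859522  0.52930093  1.11219238]
```

View pics/scene0.png

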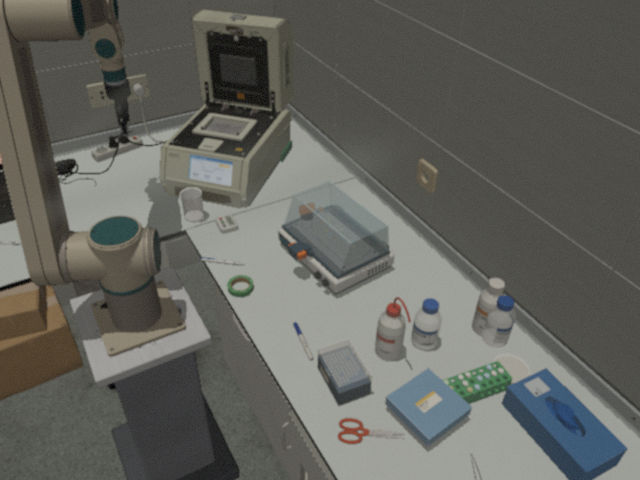

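View pics/top0.png

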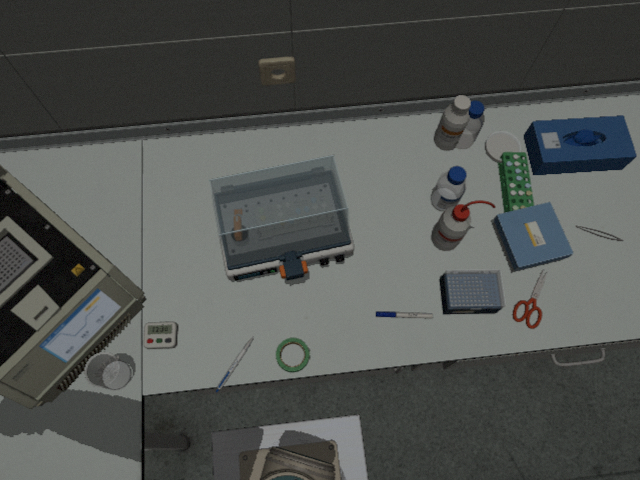

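The scene shows the shaker at about (335,245). In the top view its orange buttons are near (283,268) and (305,267) and the clamp is near (238,225). I'll enlarge both.

```bash
python3 - <<'E'
import cv2,numpy as np
a=cv2.imread("pics/top0.png")[145:295,200:365]; b=cv2.imread("pics/scene0.png")[175:300,270:400]
cv2.imwrite("pics/c1.png",cv2.resize(a,(660,600),interpolation=3))
cv2.imwrite("pics/c2.png",cv2.resize(b,(624,600),interpolation=3))
E
```

```text
(no output)
```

View pics/c1.png

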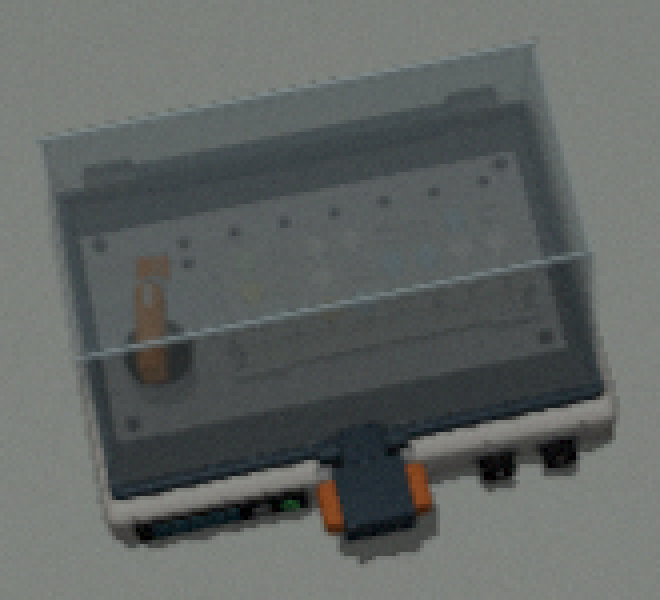

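The crop shows the left button top at (331,500) and the right one at (419,486). The front hood edge runs (80,357)-(592,253) and the rear edge (40,140)-(533,43). The clamp bar lies along (155,380)-(150,290).

```bash
cat > h.py <<'E'
from rig import *
import cv2, numpy as np
from scipy.spatial.transform import Rotation as R
def back(c,px,z):
    M=R.from_rotvec(np.ravel(c["rvec"])).as_matrix(); t=np.ravel(c["tvec"])
    d=M.T@np.linalg.solve(c["mtx"],[px[0],px[1],1]); o=-M.T@t
    return o+d*(z-o[2])/d[2]
def proj(c,P): return cv2.projectPoints(np.array(P,float).reshape(-1,3),np.ravel(c["rvec"]),np.ravel(c["tvec"]),c["mtx"],None)[0][:,0]
E
python3 - <<'E'
from h import *
c=read_camera("top")
g=lambda u,v,z: back(c,(200+u/4,145+v/4),z)
bl,br=g(331,500,.098),g(419,486,.098)
fl,fr,rl,rr=g(80,357,.172),g(592,253,.172),g(40,140,.172),g(533,43,.172)
for a,b in((bl,br),(fl,fr),(rl,rr)):
    d=a-b; print(a,b,(a+b)/2,np.linalg.norm(d),np.degrees(np.arctan2(-d[0],d[1])))
print("clamp",g(155,375,.15),g(150,285,.15), g(153,355,.15))
s=state(); print(R.from_quat(s["tool_rot"]).as_matrix())
E
```

```text
[ 0.45880557 -0.02623224  0.098     ] [ 0.46160409 -0.07469636  0.098     ] [ 0.46020483 -0.0504643   0.098     ] 0.04854485798783019 3.3048260291709965
[0.52661812 0.09541451 0.172     ] [ 0.55700473 -0.1779744   0.172     ] [ 0.54181143 -0.04127994  0.172     ] 0.2750724272478868 6.342276398998175
[0.65563046 0.11084953 0.172     ] [ 0.68684666 -0.16234382  0.172     ] [ 0.67123856 -0.02574715  0.172     ] 0.2749710094960971 6.518581735675123
clamp [0.52119476 0.05937988 0.15      ] [0.57351111 0.05891362 0.15      ] [0.53272678 0.05974747 0.15      ]
[[-9.59447288e-01  2.81887352e-01 -6.49421184e-04]
 [ 2.81888046e-01  9.59445985e-01 -1.59070833e-03]
 [ 1.74683990e-04 -1.70926486e-03 -9.99998524e-01]]
```

Shaker yaw is about 6.4° and the pinch point is about (0.460, -0.0505). The clamp axis is about (0.552, 0.0605). I'll go there clear of the cycler.

carry_out(deltas=[[0,0,0,-0.021,-0.0227,-0.0055,1],[0,0,0,-0.021,-0.0227,-0.0055,1],[0,0,0,-0.021,-0.0227,-0.0055,1],[0,0,0,-0.021,-0.0227,-0.0055,1],[0,0,0,-0.021,-0.0227,-0.0055,1],[0,0,0,-0.021,-0.0227,-0.0055,1],[0,0,0,-0.021,-0.0227,-0.0055,1],[0,0,0,-0.021,-0.0227,-0.0055,1],[0,0,0,-0.021,-0.0227,-0.0055,1]])

```text
clock: 0.9
position: [0.3001, 0.3488, 0.2808]
tool_rot: [0.142, 0.99, -0.0, -0.0]
force: [0.6, -0.4, -0.5]
grip_width: 0.0857
grasp_force: 0.0
```

carry_out(deltas=[[0,0,0,-0.0161,-0.0265,0.002,1],[0,0,0,-0.0161,-0.0265,0.002,1],[0,0,0,-0.0161,-0.0265,0.002,1],[0,0,0,-0.0161,-0.0265,0.002,1],[0,0,0,-0.0161,-0.0265,0.002,1],[0,0,0,-0.0161,-0.0265,0.002,1],[0,0,0,-0.0161,-0.0265,0.002,1],[0,0,0,-0.0161,-0.0265,0.002,1],[0,0,0,-0.0161,-0.0265,0.002,1],[0,0,0,-0.0161,-0.0265,0.002,1]])

```text
clock: 1.73
position: [0.3795, 0.0492, 0.2606]
tool_rot: [0.142, 0.99, 0.0, 0.0]
force: [1.2, 0.9, 0.8]
grip_width: 0.0855
grasp_force: 0.0
```

carry_out(deltas=[[0,0,-0.0995,0,0,0,1],[0,0,-0.0995,0,0,0,1],[0,0,-0.0995,0,0,0,1],[0,0,-0.0995,0,0,0,1],[0,0,0,0,0,0,1],[0,0,0,0,0,0,1]])

```text
clock: 2.23
position: [0.3795, 0.0507, 0.2606]
tool_rot: [-0.055, 0.999, 0.0, -0.0]
force: [-0.2, -0.0, -0.1]
grip_width: 0.0854
grasp_force: 0.0
```

```bash
cat >> h.py <<'E'
def delta(target,yaw_y=None):
    s=state(); M=R.from_quat(s["tool_rot"]).as_matrix()
    print("t",s["clock"],"pos",s["position"].round(4),"yaw of tool y",np.degrees(np.arctan2(M[1,1],M[0,1])).round(2),"z",M[:,2].round(3),"F",s["force"].round(1),"w",s["grip_width"],s["grasp_force"])
    print("tool delta",(M.T@(np.array(target)-s["position"])).round(4))
E
python3 - <<'E'
from h import *
delta([.460,-.0505,.17]); print(state()["joints"])
E
```

```text
t 2.2333 pos [0.3795 0.0507 0.2606] yaw of tool y 96.28 z [-0.  0. -1.] F [-0.2 -0.  -0.1] w 0.08539187026171804 0.0
tool delta [-0.069  -0.1094  0.0906]
[-3.65284218e-02 -1.81767898e-01 -4.47632178e-01  1.30533307e+00
  2.06169420e-05 -1.46052240e-01]
```

carry_out(deltas=[[0,0,0,-0.0138,-0.0219,0.018,1],[0,0,0,-0.0138,-0.0219,0.018,1],[0,0,0,-0.0138,-0.0219,0.018,1],[0,0,0,-0.0138,-0.0219,0.018,1],[0,0,0,-0.0138,-0.0219,0.018,1],[0,0,0,0,0,0,1],[0,0,0,0,0,0,1]])

```text
clock: 2.82
position: [0.4599, -0.0507, 0.1695]
tool_rot: [-0.054, 0.999, 0.001, -0.002]
force: [-0.1, 0.9, 0.4]
grip_width: 0.0851
grasp_force: 0.0
```

```bash
python3 - <<'E'
from h import *
c=read_camera("wrist"); cv2.imwrite("pics/w1.png",c["img"][:,:,::-1])
delta([.460,-.0505,.065])
print(proj(c,[[.460,-.0505,.098],[.460,-.0505,.065]]))
np.savez("w1.npz",**{k:c[k] for k in("mtx","rvec","tvec")})
E
```

```text
t 2.8667 pos [ 0.4599 -0.0502  0.1704] yaw of tool y 96.32 z [-0.002  0.001 -1.   ] F [ 0.8 -0.4  0.8] w 0.08560635036062349 0.0
tool delta [-0.0002 -0.0004  0.1054]
[[313.93632484 249.16462292]
 [313.81974445 234.56832164]]
```

View pics/w1.png

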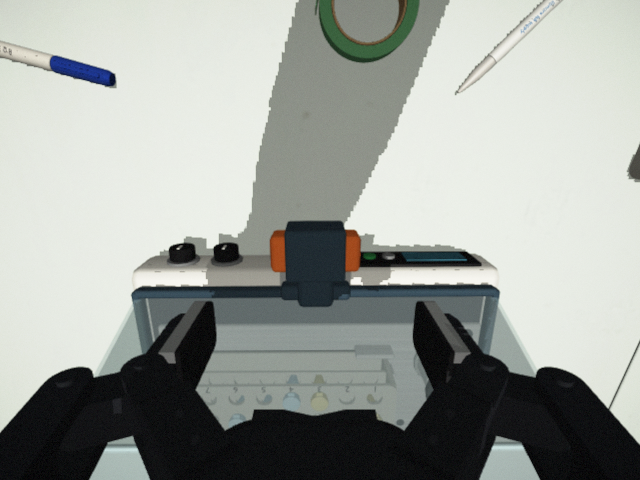

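The wrist view shows the buttons at (278,251) and (352,251), centred on the predicted (314,249), and the housing edge is level. The alignment is good, so I'll descend and pinch.

carry_out(deltas=[[0,0,0,0,0,0.02,1],[0,0,0,0,0,0.02,1],[0,0,0,0,0,0.02,1],[0,0,0,0,0,0.02,1],[0,0,0,0,0,0.015,1],[0,0,0,0,0,0.01,1],[0,0,0,0,0,0,1]])

```text
clock: 3.45
position: [0.4587, -0.0492, 0.0647]
tool_rot: [-0.056, 0.998, 0.001, -0.001]
force: [-1.1, -0.5, -0.0]
grip_width: 0.0854
grasp_force: 0.0
```

carry_out(deltas=[[0,0,0,0,0,0,0],[0,0,0,0,0,0,0],[0,0,0,0,0,0,0],[0,0,0,0,0,0,0],[0,0,0,0,0,0,0],[0,0,0,0,0,0,0],[0,0,0,0,0,0,0],[0,0,0,0,0,0,0],[0,0,0,0,0,0,0]])

```text
clock: 4.2
position: [0.4616, -0.05, 0.0685]
tool_rot: [-0.056, 0.998, 0.0, 0.001]
force: [-4.0, 2.2, 13.0]
grip_width: 0.0388
grasp_force: 59.0
```

```bash
python3 - <<'E'
from h import *
delta([.460,-.0505,.065])
N=22; th=np.linspace(0,1.5,N+1)
x=-.231*np.cos(th)+.012*np.sin(th); z=.231*np.sin(th)+.012*np.cos(th)
print(np.c_[-np.diff(x),-np.diff(z)].round(4).tolist())
E
```

```text
t 4.2 pos [ 0.4616 -0.05    0.0685] yaw of tool y 96.45 z [ 0.003  0.001 -1.   ] F [-4.   2.2 13. ] w 0.03884044012972707 59.04214695096016
tool delta [ 0.0017 -0.0003  0.0035]
[[-0.0014, -0.0157], [-0.0024, -0.0156], [-0.0035, -0.0154], [-0.0045, -0.0151], [-0.0055, -0.0148], [-0.0065, -0.0144], [-0.0075, -0.0139], [-0.0084, -0.0133], [-0.0093, -0.0127], [-0.0102, -0.0121], [-0.011, -0.0113], [-0.0117, -0.0106], [-0.0124, -0.0098], [-0.013, -0.0089], [-0.0136, -0.008], [-0.0141, -0.007], [-0.0146, -0.0061], [-0.0149, -0.005], [-0.0152, -0.004], [-0.0155, -0.003], [-0.0157, -0.0019], [-0.0157, -0.0008]]
```

carry_out(deltas=[[0,0,0,-0.0014,0,-0.0157,0],[0,0,0,-0.0024,0,-0.0156,0],[0,0,0,-0.0035,0,-0.0154,0]])

```text
clock: 4.45
position: [0.4682, -0.0492, 0.1131]
tool_rot: [-0.056, 0.998, 0.0, 0.001]
force: [5.3, 0.3, -9.5]
grip_width: 0.0392
grasp_force: 61.4
```

```bash
python3 - <<'E'
from h import *
c=read_camera("wrist"); cv2.imwrite("pics/w2.png",c["img"][:,:,::-1])
delta([.460,-.0505,.065])
E
```

```text
t 4.5 pos [ 0.4691 -0.0492  0.1158] yaw of tool y 96.46 z [ 0.002  0.001 -1.   ] F [-2.   2.5  1.1] w 0.03924398308005358 62.100293040275574
tool delta [ 0.0093 -0.0003  0.0508]
```

View pics/w2.png

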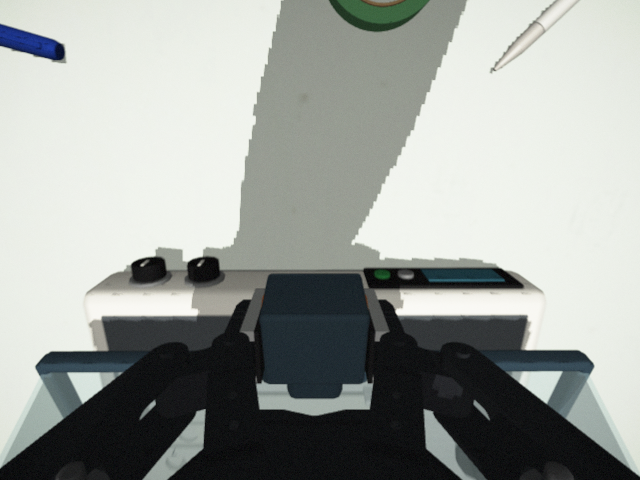

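The tongue is held between the pads at (315,340) and the hood edge has lifted clear of the housing, so the catch is free. I'll carry on along the arc.

carry_out(deltas=[[0,0,0,-0.0045,0,-0.0151,0],[0,0,0,-0.0055,0,-0.0148,0],[0,0,0,-0.0065,0,-0.0144,0],[0,0,0,-0.0075,0,-0.0139,0],[0,0,0,-0.0084,0,-0.0133,0],[0,0,0,-0.0093,0,-0.0127,0],[0,0,0,-0.0102,0,-0.0121,0],[0,0,0,-0.011,0,-0.0113,0],[0,0,0,-0.0117,0,-0.0106,0]])

```text
clock: 5.25
position: [0.5384, -0.0411, 0.2291]
tool_rot: [-0.056, 0.998, 0.0, -0.004]
force: [-3.7, 0.5, -5.5]
grip_width: 0.0391
grasp_force: 67.0
```

carry_out(deltas=[[0,0,0,-0.0124,0,-0.0098,0],[0,0,0,-0.013,0,-0.0089,0],[0,0,0,-0.0136,0,-0.008,0],[0,0,0,-0.0141,0,-0.007,0],[0,0,0,-0.0146,0,-0.0061,0],[0,0,0,-0.0149,0,-0.005,0],[0,0,0,-0.0152,0,-0.004,0],[0,0,0,-0.0155,0,-0.003,0],[0,0,0,-0.0157,0,-0.0019,0],[0,0,0,-0.0157,0,-0.0008,0],[0,0,0,0,0,0,0],[0,0,0,0,0,0,0]])

```text
clock: 6.25
position: [0.6864, -0.0241, 0.2863]
tool_rot: [-0.056, 0.998, 0.001, 0.001]
force: [-1.1, 3.4, 3.5]
grip_width: 0.0391
grasp_force: 71.8
```

```bash
python3 - <<'E'
from h import *
c=read_camera("scene"); cv2.imwrite("pics/s2.png",cv2.resize(c["img"][100:320,200:440,::-1],(640,587)))
delta([.686,-.0251,.295])
E
```

```text
t 6.3 pos [ 0.6862 -0.0241  0.2863] yaw of tool y 96.48 z [ 0.002  0.001 -1.   ] F [-0.3  4.8  3.8] w 0.03933276391263991 71.84222463984042
tool delta [ 0.0003 -0.001  -0.0087]
```

View pics/s2.png

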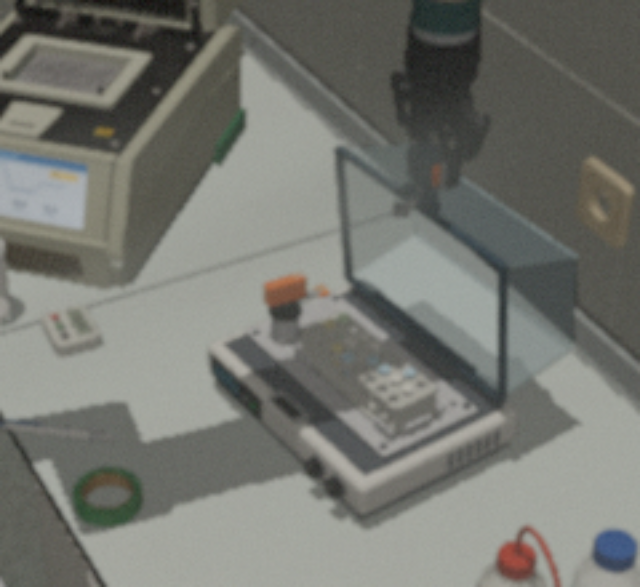

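The hood stands upright, held at (435,185). The clamp bar is at (285,290), free. I'll release, lift off and go above the clamp.

carry_out(deltas=[[0,0,0,0,0,0,1],[0,0,0,0,0,0,1],[0,0,0,0,0,0,1],[0,0,0,0,0,0,1],[0,0,0,0,0,0,1],[0,0,0,0,0,0,1],[0,0,0,0,0,-0.015,1],[0,0,0,0,0,-0.02,1],[0,0,0,0,0,-0.02,1],[0,0,0,0,0,-0.02,1]])

```text
clock: 7.13
position: [0.6856, -0.0253, 0.3615]
tool_rot: [-0.056, 0.998, -0.0, 0.0]
force: [0.3, 0.4, -0.1]
grip_width: 0.0857
grasp_force: 0.0
```

carry_out(deltas=[[0,0,0,0.0248,0.0198,0,0.42],[0,0,0,0.0248,0.0198,0,0.42],[0,0,0,0.0248,0.0198,0,0.42],[0,0,0,0.0248,0.0198,0,0.42],[0,0,0,0.0248,0.0198,0,0.42],[0,0,0,0,0,0.03,0.42],[0,0,0,0,0,0.03,0.42],[0,0,0,0,0,0.03,0.42],[0,0,0,0,0,0.03,0.42],[0,0,0,0,0,0.02,0.42],[0,0,0,0,0,0,0.42],[0,0,0,0,0,0,0.42]])

```text
clock: 8.13
position: [0.5506, 0.0593, 0.2198]
tool_rot: [-0.056, 0.998, -0.0, -0.001]
force: [0.7, 0.4, 0.8]
grip_width: 0.036
grasp_force: 0.0
```

```bash
python3 - <<'E'
from h import *
c=read_camera("wrist"); cv2.imwrite("pics/w3.png",c["img"][:,:,::-1])
delta([.5522,.0605,.126])
print(proj(c,[[.5522,.0605,.15]]))
np.savez("w3.npz",**{k:c[k] for k in("mtx","rvec","tvec")})
E
```

```text
t 8.1833 pos [0.552  0.0593 0.2214] yaw of tool y 96.42 z [ 0.001 -0.    -1.   ] F [0.4 1.1 0.7] w 0.03574562426444413 0.0
tool delta [-0.0002  0.0012  0.0954]
[[315.31358114 252.12098067]]
```

View pics/w3.png

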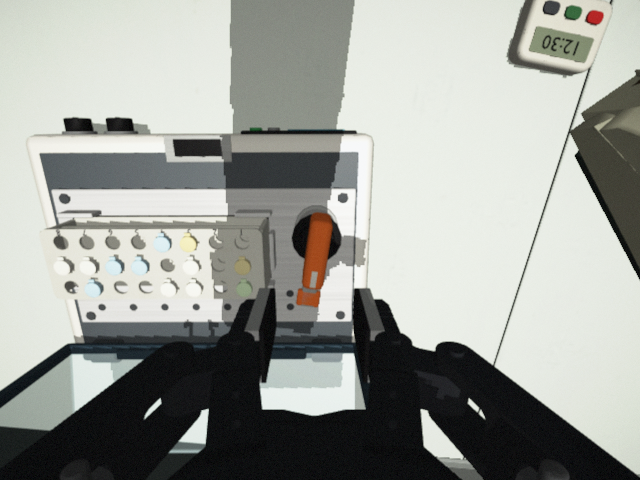

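The bar top runs (321,215)-(313,286), centred at (317,250) against the predicted (315,252). It is turned about 0.115 rad clockwise. I'll align, descend and grip.

carry_out(deltas=[[0,0,0.0575,0,0.0005,0.02,0.42],[0,0,0.0575,0,0.0005,0.02,0.42],[0,0,0,0,0,0.02,0.42],[0,0,0,0,0,0.015,0.42],[0,0,0,0,0,0.01,0.42],[0,0,0,0,0,0.0095,0.42],[0,0,0,0,0,0,0.42]])

```text
clock: 8.77
position: [0.5514, 0.0604, 0.1254]
tool_rot: [0.001, 1.0, -0.0, -0.0]
force: [-0.0, -0.3, 0.5]
grip_width: 0.0359
grasp_force: 0.0
```

carry_out(deltas=[[0,0,0,0,0,0,0],[0,0,0,0,0,0,0],[0,0,0,0,0,0,0],[0,0,0,0,0,0,0],[0,0,0,0,0,0,0],[0,0,0,0,0,0,0]])

```text
clock: 9.27
position: [0.5525, 0.0611, 0.1271]
tool_rot: [0.001, 1.0, 0.001, 0.001]
force: [-0.2, 3.4, 6.8]
grip_width: 0.014
grasp_force: 62.0
```

```bash
python3 - <<'E'
from h import *
delta([.5522,.0605,.126])
E
```

```text
t 9.2667 pos [0.5525 0.0611 0.1271] yaw of tool y 89.86 z [ 0.003  0.001 -1.   ] F [-0.2  3.4  6.8] w 0.013992206222446572 61.95901393890381
tool delta [ 0.0003 -0.0006  0.0011]
```

carry_out(deltas=[[0,0,0.112,0,0,0,0],[0,0,0.112,0,0,0,0],[0,0,0.112,0,0,0,0],[0,0,0.112,0,0,0,0],[0,0,0.112,0,0,0,0],[0,0,0.112,0,0,0,0],[0,0,0.112,0,0,0,0],[0,0,0.112,0,0,0,0],[0,0,0.112,0,0,0,0],[0,0,0.112,0,0,0,0],[0,0,0.112,0,0,0,0],[0,0,0.112,0,0,0,0]])

```text
clock: 10.27
position: [0.5532, 0.0622, 0.1263]
tool_rot: [0.625, 0.78, 0.003, 0.0]
force: [3.6, 6.2, -5.7]
grip_width: 0.0135
grasp_force: 60.6
```

carry_out(deltas=[[0,0,0.112,0,0,0,0],[0,0,0,0,0,0,0],[0,0,0,0,0,0,0]])

```text
clock: 10.52
position: [0.5532, 0.0622, 0.1254]
tool_rot: [0.666, 0.746, 0.003, 0.0]
force: [5.2, 7.0, -5.2]
grip_width: 0.0135
grasp_force: 60.4
```

```bash
python3 - <<'E'
from h import *
delta([.5522,.0605,.126]); print(state()["torque"])
E
```

```text
t 10.5167 pos [0.5532 0.0622 0.1254] yaw of tool y 6.45 z [ 0.004  0.004 -1.   ] F [ 5.2  7.  -5.2] w 0.013461068625302716 60.41257917881012
tool delta [-0.0016 -0.0012 -0.0006]
[ 1.35827217 -1.04321613 -0.03359153]
```

carry_out(deltas=[[0,0,0,0,0,0,0.42],[0,0,0,0,0,0,0.42],[0,0,0,0,0,0,0.42],[0,0,0,0,0,0,0.42],[0,0,0,0,0,0,0.42],[0,0,0,0,0,-0.015,0.42],[0,0,0,0,0,-0.025,0.42],[0,0,0,0,0,-0.03,0.42],[0,0,0,0,0,-0.03,0.42],[0,0,0,0,0,0,0.42],[0,0,0,0,0,0,0.42]])

```text
clock: 11.43
position: [0.5531, 0.0603, 0.2283]
tool_rot: [0.667, 0.745, 0.002, 0.002]
force: [0.2, 0.3, -0.4]
grip_width: 0.0355
grasp_force: 0.0
```

```bash
python3 - <<'E'
from h import *
c=read_camera("wrist"); cv2.imwrite("pics/w4.png",c["img"][:,:,::-1])
delta([.6856,-.0253,.3615])
O=np.array([.5522,.0605,0]);a=np.radians(6.4); X=np.array([np.cos(a),np.sin(a),0]);Y=np.array([-np.sin(a),np.cos(a),0])
for z in(.147,.150): print(z,proj(c,[O+[0,0,z]+s*.025*Y for s in(1,-1)]).round(1).tolist())
E
```

```text
t 11.4833 pos [0.5517 0.0603 0.2263] yaw of tool y 6.41 z [ 0.002 -0.    -1.   ] F [-0.7  0.1  0.4] w 0.0355641946014634 0.0
tool delta [-0.1001  0.1238 -0.1349]
0.147 [[309.8, 210.9], [310.1, 279.1]]
0.15 [[309.8, 212.0], [310.1, 280.9]]
```

View pics/w4.png

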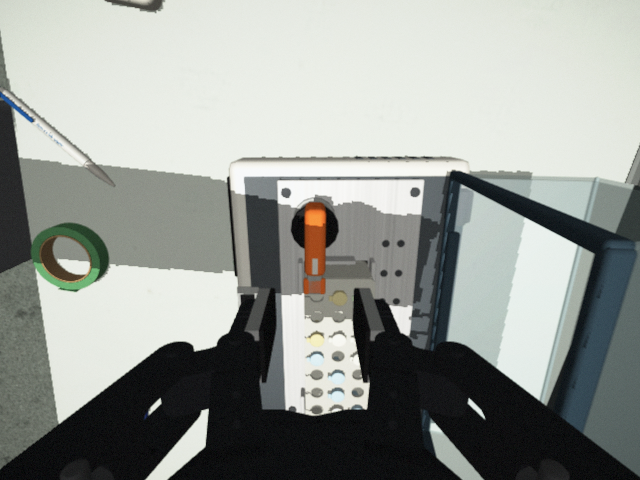

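The bar now points along the rack, from (315,203) to (315,290), with the arm over the rack's end at the quarter turn. The downward pull during the grip and the release fit the drop. Now I'll go back to the hood tongue.

carry_out(deltas=[[0,0,0,0,0,-0.03,0.7],[0,0,-0.112,0,0,-0.03,1],[0,0,-0.112,0,0,-0.03,1],[0,0,-0.112,0,0,-0.03,1],[0,0,-0.112,0,0,-0.015,1],[0,0,-0.112,0,0,0,1],[0,0,-0.112,0,0,0,1],[0,0,-0.112,0,0,0,1],[0,0,-0.112,0,0,0,1],[0,0,-0.112,0,0,0,1],[0,0,-0.112,0,0,0,1],[0,0,-0.112,0,0,0,1]])

```text
clock: 12.48
position: [0.5503, 0.0604, 0.3583]
tool_rot: [0.11, 0.994, -0.0, -0.002]
force: [0.1, -0.5, 0.2]
grip_width: 0.0855
grasp_force: 0.0
```

carry_out(deltas=[[0,0,-0.112,0,0,0,1],[0,0,-0.112,0,0,0,1],[0,0,-0.112,0,0,0,1],[0,0,0,0,0,0,1]])

```text
clock: 12.82
position: [0.5504, 0.0603, 0.3584]
tool_rot: [-0.055, 0.998, 0.0, -0.002]
force: [-0.2, -0.4, 0.3]
grip_width: 0.0855
grasp_force: 0.0
```

```bash
python3 - <<'E'
from h import *
delta([.6856,-.0253,.3615])
E
```

```text
t 12.8167 pos [0.5504 0.0603 0.3584] yaw of tool y 96.35 z [-0.004 -0.    -1.   ] F [-0.2 -0.4  0.3] w 0.08553933871192375 0.0
tool delta [-0.1249 -0.1001 -0.0036]
```

carry_out(deltas=[[0,0,0,-0.025,-0.02,-0.0006,1],[0,0,0,-0.025,-0.02,-0.0006,1],[0,0,0,-0.025,-0.02,-0.0006,1],[0,0,0,-0.025,-0.02,-0.0006,1],[0,0,0,-0.025,-0.02,-0.0006,1],[0,0,0,0,0,0,1],[0,0,0,0,0,0.025,1],[0,0,0,0,0,0.025,1],[0,0,0,0,0,0.015,1],[0,0,0,0,0,0.01,1],[0,0,0,0,0,0,1]])

```text
clock: 13.73
position: [0.6842, -0.025, 0.2844]
tool_rot: [-0.054, 0.999, 0.001, -0.004]
force: [-1.0, -0.2, -0.3]
grip_width: 0.0857
grasp_force: 0.0
```

carry_out(deltas=[[0,0,0,0,0,0,0],[0,0,0,0,0,0,0],[0,0,0,0,0,0,0],[0,0,0,0,0,0,0],[0,0,0,0,0,0,0],[0,0,0,0,0,0,0],[0,0,0,0,0,0,0]])

```text
clock: 14.32
position: [0.6877, -0.024, 0.2938]
tool_rot: [-0.055, 0.998, 0.001, 0.003]
force: [-1.9, 3.3, 8.2]
grip_width: 0.039
grasp_force: 63.1
```

```bash
python3 - <<'E'
from h import *
delta([.686,-.0245,.286])
E
```

```text
t 14.3167 pos [ 0.6877 -0.024   0.2938] yaw of tool y 96.3 z [ 0.007  0.002 -1.   ] F [-1.9  3.3  8.2] w 0.038981449667133294 63.088564574718475
tool delta [ 0.0018 -0.0004  0.0078]
```

carry_out(deltas=[[0,0,0,0.0157,0,0.0008,0],[0,0,0,0.0157,0,0.0019,0],[0,0,0,0.0155,0,0.003,0],[0,0,0,0.0152,0,0.004,0],[0,0,0,0.0149,0,0.005,0],[0,0,0,0.0146,0,0.0061,0],[0,0,0,0.0141,0,0.007,0],[0,0,0,0.0136,0,0.008,0],[0,0,0,0.013,0,0.0089,0],[0,0,0,0.0124,0,0.0098,0],[0,0,0,0.0117,0,0.0106,0]])

```text
clock: 15.23
position: [0.5327, -0.0418, 0.2287]
tool_rot: [-0.055, 0.998, 0.0, 0.004]
force: [-4.6, 2.4, 11.5]
grip_width: 0.0391
grasp_force: 62.3
```

carry_out(deltas=[[0,0,0,0.011,0,0.0113,0],[0,0,0,0.0102,0,0.0121,0],[0,0,0,0.0093,0,0.0127,0],[0,0,0,0.0084,0,0.0133,0],[0,0,0,0.0075,0,0.0139,0],[0,0,0,0.0065,0,0.0144,0],[0,0,0,0.0055,0,0.0148,0],[0,0,0,0.0045,0,0.0151,0],[0,0,0,0.0035,0,0.0154,0]])

```text
clock: 15.98
position: [0.4644, -0.0497, 0.1018]
tool_rot: [-0.055, 0.999, -0.0, 0.0]
force: [-3.9, 0.6, 3.9]
grip_width: 0.0389
grasp_force: 59.7
```

carry_out(deltas=[[0,0,0,0.0024,0,0.0156,0],[0,0,0,0.0014,0,0.0157,0],[0,0,0,0,0,0,0],[0,0,0,0,0,0,0]])

```text
clock: 16.32
position: [0.4613, -0.05, 0.072]
tool_rot: [-0.055, 0.999, -0.0, -0.0]
force: [-6.6, 1.0, 13.9]
grip_width: 0.0391
grasp_force: 65.6
```

```bash
python3 - <<'E'
from h import *
delta([.4616,-.05,.0685])
E
```

```text
t 16.3167 pos [ 0.4613 -0.05    0.072 ] yaw of tool y 96.26 z [-0. -0. -1.] F [-6.6  1.  13.9] w 0.03909017982536807 65.63609384000301
tool delta [-0.0003 -0.      0.0035]
```

carry_out(deltas=[[0,0,0,0,0,0.003,0],[0,0,0,0,0,0.003,0],[0,0,0,0,0,0.002,0],[0,0,0,0,0,0,0],[0,0,0,0,0,0,0]])

```text
clock: 16.73
position: [0.4614, -0.0501, 0.0714]
tool_rot: [-0.055, 0.999, -0.0, -0.0]
force: [-29.8, 5.0, 73.6]
grip_width: 0.039
grasp_force: 71.3
```

carry_out(deltas=[[0,0,0,0,0,0,1],[0,0,0,0,0,0,1],[0,0,0,0,0,0,1],[0,0,0,0,0,0,1],[0,0,0,0,0,0,1],[0,0,0,0,0,0,1]])

```text
clock: 17.23
position: [0.4615, -0.0502, 0.0613]
tool_rot: [-0.054, 0.999, -0.0, 0.0]
force: [-0.1, 0.4, -0.3]
grip_width: 0.0852
grasp_force: 0.0
```

The hood sat hard on its stop (73 N) when the buttons were let go. I'll lift off to the earlier viewing height and look.

carry_out(deltas=[[0,0,0,0,0,-0.01,1],[0,0,0,0,0,-0.02,1],[0,0,0,0,0,-0.02,1],[0,0,0,0,0,-0.02,1],[0,0,0,0,0,-0.02,1],[0,0,0,0,0,-0.019,1],[0,0,0,0,0,0,1],[0,0,0,0,0,0,1]])

```text
clock: 17.9
position: [0.4624, -0.0503, 0.1718]
tool_rot: [-0.055, 0.999, -0.0, 0.001]
force: [-0.5, 0.2, 0.9]
grip_width: 0.0856
grasp_force: 0.0
```

```bash
python3 - <<'E'
from h import *
c=read_camera("wrist"); cv2.imwrite("pics/w5.png",c["img"][:,:,::-1])
delta([.4599,-.0502,.1704])
E
```

```text
t 17.95 pos [ 0.4613 -0.0501  0.1705] yaw of tool y 96.25 z [ 0. -0. -1.] F [-0.2  0.5  0.4] w 0.08568936217221301 0.0
tool delta [0.0014 0.     0.0001]
```

View pics/w5.png

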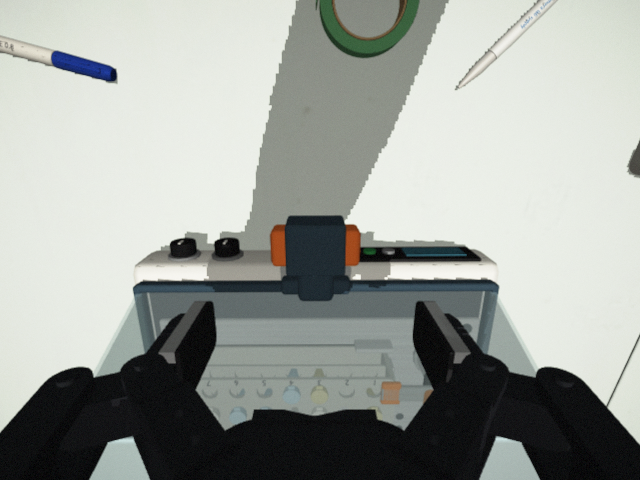

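The hood is shut exactly as at the start. The buttons have sprung out (272-360 px wide, as before) and the clamp's orange tip is over the rack end at (390,392). I'll hand in.

```bash
python3 -c "
from rig import *
print(finish_job())"
```

```text
the job is handed in; nothing more can be done
None
```

The job is handed in at about 18 s of the 69 s allowed, but `finish_job` returned no verdict: pictures show the clamp at its quarter turn over the rack end, the hood shut and both buttons out; the clamp's 3 mm drop is inferred from forces rather than seen, and I did not pull-test the catch.

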